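# Check the lid switch of a UV curing box

### The job

We are checking the lid switch of the UV curing box: the lamp has to go out by the time the hood is open as far as the red marker. First put the blue lid on the black pot of light-sensitive boards so that it sits level and fully down, because stray UV would spoil them; only then lift the sprung hood until its black pointer lines up with the red marker, without swinging it well past, and finish while still holding the hood there so that I can read the meter. Leave the red marker as it is set, and the other things on the bench where they are.

Things in the scene. Friction and masses are not known exactly. Their poses are not given: they have to be found in the camera images.
- lid_knob (a point): Grip centre of the white knob (18 mm across, 30 mm tall) on the loose blue lid: a disc 72 mm across, 4 mm thick, and under it a round plug 58 mm across, 7 mm deep, that goes into the pot. About 90 g; stands on the bench on its plug, knob up. The point is on the axis, 32 mm above the plug's foot, 21 mm above the disc's top, 9 mm below the knob's top; z up the axis.
- lid_seat (a point): Centre of the underside of the blue lid's disc, which rests on the pot's rim: on the lid's axis, 7 mm above the plug's foot, 25 mm below the knob point; z up the axis.
- pot_rim (a point): Centre of the mouth of the black light-tight pot, at rim height. The pot is round and open on top, 70 mm across, 50 mm tall, mouth 64 mm wide (wall 3 mm), about 300 g, loose on the bench; two small green boards stand inside, below the plug's depth; z up.
- hood_pull (a point): Grip point of the hood's black pull: a flat tab that sticks out 48 mm from the middle of the hood's front, 36 mm wide (y), 14 mm thick (z). The point is 28 mm out from the face, mid-width, mid-thickness; free below and at both sides; shut, the hood's top is 32 mm higher. x points from pull to hinge, y along the hinge, z out of the hood's top; turns with the hood.
- hood_hinge (a point): Middle of the hinge line at the back of the white UV box (220 deep, 240 wide, 134 mm high when shut, fixed to the bench, front roughly towards the robot), 87 mm above the bench. y along the hinge, x away from the front. With the hood shut the pull's point is 250 mm in front of it (-x) and 15 mm above it.
- hood (a joint): Opening angle of the white hood with the amber window, rad: 0 shut, grows as its front is lifted (turning about +y of the hinge), limit 1.2. A spring and its weight (about 0.6 kg) pull it shut: some 5 to 8 N upward at the pull, growing as it opens; it falls shut when let go.
- marker (a joint): Angle at which the red marker is clamped on the aluminium quadrant at the left (+y) side of the box, rad, about the same hinge and from the same zero as the hood: the hood is on the mark when the two angles are equal. Set between about 0.35 and 0.7.
- hood_pointer (a point): Tip of the black pointer on the left (+y) side of the hood, 160 mm from the hinge line, beside the quadrant; turns with the hood. x points to the hinge.
- marker_tip (a point): The spot where the pointer's tip lies when the hood is on the mark: at the red needle, 160 mm from the hinge line. x points to the hinge.
- tape: Roll of blue tape lying flat, 76 mm across, 18 mm high. Origin: centre of its underside. To be left alone.
- spool: Grey solder spool standing on end, 54 mm across, 50 mm high. Origin: centre of its underside. To be left alone.
- meter: Yellow multimeter lying flat, 150 by 75 by 36 mm. Origin: centre of its underside, x along it. To be left alone.
- screwdriver: Screwdriver with a red handle, lying, about 200 mm long and 26 mm thick. Origin: mid-length, on the bench; x towards the tip. To be left alone.
- pliers: Pliers with orange handles, lying, 165 mm long, 14 mm high. Origin: at the pivot, on the bench; x towards the jaws. To be left alone.
- alcohol: White bottle with a blue cap, 56 mm across, 130 mm tall. Origin: centre of its underside. To be left alone.
Things that resemble listed ones, but are neither listed nor needed, are in the scene too. Of the things that look like the part that bears lid_knob, the larger one is meant.

How it is judged:
By the outcome, as a careful person would: the job done as asked, in the order asked, and still so for the second after the job is handed in, while the arm keeps its last pose, push and grip.
It also fails if it takes over 64 s, if anything falls off the work surface, if the arm or the gripper's body presses on something with over 40 N, if the wrist force passes 120 N, or if a joint passes its speed limit or range.

### The arm

A 7-joint arm with a two-finger parallel gripper is mounted at the origin on the work surface. World frame = base frame: x ahead of the robot, y to its left, z up, the work surface at z = 0. Lengths are in m, angles in rad, forces in N, time in s.
With the tool pointing down it reaches from about 0.425 to 0.875 m from the base axis. Payload 4.7 kg.
Tool frame: the origin (TCP) lies midway between the tips of the shut fingers; the grasp point (between the pads) lies 19 mm behind it (ctrl.grip_point_offset is the distance from the TCP to the grasp point, in m); z points along the fingers, y is the line along which they close (so a half turn about z gives the same grasp; the last joint's range is limited). The gripper opens to 87 mm and grips with 3 to 60 N. Pads are 19 mm wide; open, the fingers measure 117 mm over their backs; the gripper's body (75 mm by 190 mm) begins 51 mm behind the grasp point.
Start: joints at [1.119, 0.321, -0.07, 1.45, 0.023, 1.371, -0.057], TCP at [0.292, -0.581, 0.223] pointing down, gripper open.
Joint ranges: [-2.86, 2.86], [-0.3, 2.09], [-1.38, 1.24], [0.06, 2.45], [-1.56, 4.7], [0.09, 2.05], [-2.69, 2.69]. Speed limits (rad/s): [2.57, 2.57, 3.14, 3.14, 3.14, 3.14, 3.14].

### API

Orientations are given as a rotation vector (axis times angle).
In Python, from bench import ctrl gives the robot as it stands.
- The arm moves only by the tool move_arm, never from a script. Its argument "increments" is text: rows parted by semicolons, each of 7 numbers parted by spaces: the shift along the world's x, y, z in mm, then the turn, a rotation vector about the world's x, y, z in degrees, then the closure in counts, from 0 (fully open) to 255 (shut). A call has exactly 8 rows; each row shifts and turns the commanded pose from where the row before left it; what a row does not reach is not made up. A row lasts 1/12 s, in which the tool goes at most 41.7 mm and 7.16 degrees, less where a joint would pass 70% of its speed; a pose out of reach is approached as far as the arm can. A call with a gripper value outside its range is refused whole. The fingers move at their own pace and stop on an object; "grip_force" is the grip in N (left out, the last holds). Time passes only in rows, so rows that do not move let the fingers close, or fill a call up. It gives the time, the measured TCP pose, the force, the opening and the grip force at its end, in the units of the state.
- ctrl.get_state(): the state, without advancing time (a new reading comes with each control period).
- ctrl.get_image(name): name is "scene" or "top"; returns a dict with "frame" (384x512x3 uint8, red, green, blue), "depth" (384x512 float32, m along the optical axis (not along the pixel's ray), 0 where there is no reading), "fx", "fy", "cx", "cy" (pixels), "position" and "orientation" of the camera in the world. Camera axes: x right, y down, z forward; pixel columns grow to the right and rows downward; lengths in m; the calibration is good to about 2 mm. A picture is of the moment at which its call begins.
- ctrl.close_job(): hands the job in; it is judged then, once.
Trained networks look in a picture, given as the dict that the camera call returned (one of the last four; its "shot" number tells which), for a name from the list of things; names that differ only in an ending like _2 or _b are one class to them, and where a whole thing is asked for, a point or a joint stands for the part that bears it (a point fixed in the world has none). Each returns a list of dicts, best first, with "score" (0 to 1); they miss things now and then, are a little off and sometimes report something else, mostly with a low value. They report only what shows in the picture. A call takes as long as a camera call. They do not tell look-alikes from the thing itself.
- ctrl.find_in(target, picture): "centre" ([x, y, z] in m, in world coordinates, good to about 4 mm: the middle of the surface that is visible of it).
- ctrl.silhouettes(target, picture): "region" (384x512 bool, what is visible of it).
The state is a dict: "time": time; "joint_positions": joint angles; "qd": joint speeds; "joint_torque": joint torques, N m; "position": TCP position; "tool_rot": TCP orientation; "ft_force": force on the tool from outside, world axes, zero at the start; "torque": the same for the moment, N m; "grip_width": opening from 0.0 (shut) to 1.0 (fully open); "grip_force": force on a finger pad.
Only numpy, scipy, OpenCV 4.12 (cv2) and the standard library are available. Lean on these libraries where they do the work, as an engineer would, in place of code of your own. Each camera call takes 0.05 s, during which the arm holds its last target. There are 200 camera calls.

## Working session

There is one attempt and no reset: what is moved stays moved. The work goes in short steps, Python scripts to look and compute and a tool call to move; the robot and the scene stay as the last step left them, time stands still between calls to the robot, and variables do not carry over. Pictures are saved under pics/ and viewed, at most 10 in all, crops included, and the job is handed in when it is done.

Besides the shell and the picture viewer there is one more tool, called as name(argument=value, ...), one argument or row to a line, values as JSON. move_arm: Moves the arm, as the interface text tells. Its arguments: {"type":"object","properties":{"increments":{"type":"string"},"grip_force":{"type":"number"}},"required":["increments"]}

```bash
mkdir -p pics
cat > h.py <<'E'
import numpy as np, cv2
from scipy.spatial.transform import Rotation as R
from bench import ctrl
def cam(n):
    return ctrl.get_image(n)
def rot(p):
    o=np.array(p["orientation"],float)
    if o.shape==(3,3): return o
    return R.from_rotvec(o).as_matrix() if o.size==3 else R.from_quat(o).as_matrix()
def cloud(p):
    d=p["depth"]; v,u=np.mgrid[:d.shape[0],:d.shape[1]]
    c=np.stack([(u-p["cx"])/p["fx"]*d,(v-p["cy"])/p["fy"]*d,d],-1)
    return c@rot(p).T+np.array(p["position"])
def save(p,n,crop=None,s=1):
    f=p["frame"][:,:,::-1]
    if crop: f=f[crop[1]:crop[3],crop[0]:crop[2]]
    cv2.imwrite("pics/"+n,cv2.resize(np.ascontiguousarray(f),None,fx=s,fy=s,interpolation=cv2.INTER_CUBIC))
E
python3 - <<'E'
from h import *
s=ctrl.get_state(); print(s)
for n in("scene","top"):
    p=cam(n); save(p,n+"0.png",s=1.5); print(n,p["position"],p["orientation"],p["fx"],p["cx"],p["cy"])
    for t in["lid_knob","pot_rim","hood_pull","hood_hinge","hood_pointer","marker_tip","tape","spool","meter","screwdriver","pliers","alcohol"]:
        print(t,[(np.round(r["centre"],3).tolist(),round(r["score"],2)) for r in ctrl.find_in(t,p)])
E
```

```text
{'time': 0.0, 'joint_positions': array([ 1.11910042,  0.32182682, -0.07005299,  1.4516715 ,  0.02261634,
        1.37081472, -0.0569266 ]), 'qd': array([ 2.22313214e-04,  1.14954486e-03,  5.91296339e-05, -3.11482093e-04,
        1.27879518e-03,  2.51671734e-04,  6.72136516e-04]), 'joint_torque': array([-4.44849156e-04, -4.91285205e+01, -4.04353375e-01, -3.12534142e+01,
       -6.40333747e-02,  4.37283854e-02,  1.66683817e-04]), 'position': array([ 0.29161797, -0.5802866 ,  0.22146056]), 'tool_rot': array([-3.05498391e+00, -7.24612078e-01,  8.90737802e-04]), 'ft_force': array([-0.35405651, -1.04158322, -0.00492443]), 'torque': array([0.05469131, 0.05415546, 0.00542058]), 'grip_force': 0.0, 'grip_width': 1.000361600867292}
scene [1.15848779 0.21779441 1.1865673 ] [-1.5875502  -2.28807666  0.60536479] 360.615587365109 253.32725183187665 190.3326608129301
lid_knob [([0.547, 0.353, 0.009], 0.79), ([0.433, 0.374, 0.007], 0.61), ([0.656, 0.16, 0.036], 0.59)]
pot_rim [([0.453, 0.189, 0.022], 0.73)]
hood_pull [([0.642, -0.192, 0.131], 0.73)]
hood_hinge [([0.659, -0.18, 0.135], 0.92)]
hood_poi
[... 468 characters left out ...]
  2.16424969 -0.11512528] 357.04153875387385 254.47465940062844 192.91985792891154
lid_knob [([0.544, 0.355, 0.01], 0.69), ([0.431, 0.366, 0.005], 0.65)]
pot_rim [([0.464, 0.191, 0.016], 0.95), ([0.626, -0.195, 0.132], 0.74)]
hood_pull [([0.621, -0.198, 0.133], 0.62)]
hood_hinge [([0.625, -0.192, 0.135], 0.75)]
hood_pointer [([0.625, -0.198, 0.135], 0.92)]
marker_tip [([0.63, -0.054, 0.164], 0.53)]
tape [([0.367, -0.317, 0.018], 0.89), ([0.545, 0.356, 0.008], 0.23)]
spool [([0.713, 0.302, 0.052], 0.57)]
meter [([0.643, 0.152, 0.036], 0.93)]
screwdriver [([0.558, 0.45, 0.022], 0.59)]
pliers [([0.457, -0.027, 0.017], 0.83), ([0.626, -0.2, 0.134], 0.19)]
alcohol [([0.573, -0.481, 0.087], 0.61)]
```

View pics/scene0.png

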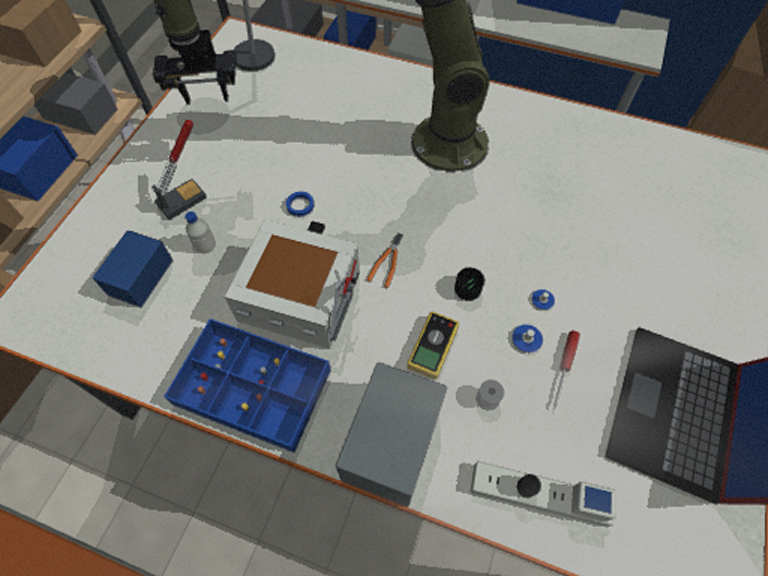

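View pics/top0.png

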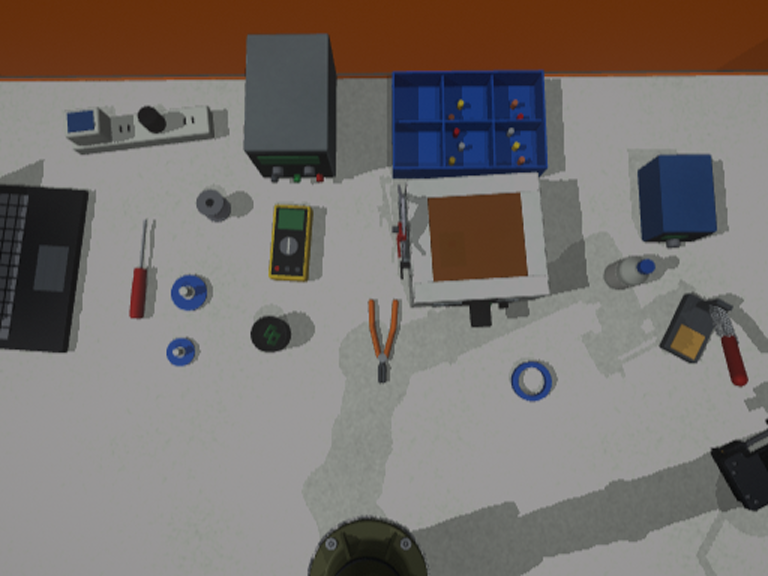

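Shown: two blue lids with a knob. In the top view (512-px coordinates) they are at about (126,195) and (120,234), in the scene view at (352,225) and (361,199). The one at (126,195) looks larger. The pot is at (180,222), and the hood's pull is at (320,209), with the pointer and quadrant at about (268,150). I'll measure both lids and confirm in one crop.

Run:
```python
from h import *
p=cam("top"); save(p,"lids.png",(90,165,210,260),5)
np.save("top.npy",p,allow_pickle=True)
q=cam("scene"); np.save("scene.npy",q,allow_pickle=True)
def circ(P):
    A=np.c_[2*P[:,:2],np.ones(len(P))]; s=np.linalg.lstsq(A,(P[:,:2]**2).sum(1),rcond=None)[0]
    return s[:2],np.sqrt(s[2]+s[:2]@s[:2])
for nm,pic in(("top",p),("scene",q)):
    W=cloud(pic); f=pic["frame"].astype(int); blue=(f[...,2]>f[...,0]+50)&(pic["depth"]>0)
    for c in((.545,.355),(.432,.370)):
        m=blue&(np.hypot(W[...,0]-c[0],W[...,1]-c[1])<.05); k=m.astype(np.uint8)
        P=W[m]; zd=np.median(P[:,2])
        cs=cv2.findContours(k,0,1)[0]; cc=max(cs,key=cv2.contourArea)[:,0]
        # contour rays onto disc plane z
        cr=np.c_[(cc[:,0]-pic["cx"])/pic["fx"],(cc[:,1]-pic["cy"])/pic["fy"],np.ones(len(cc))]@rot(pic).T
        o=np.array(pic["position"]); X=o+cr*((.011-o[2])/cr[:,2])[:,None]
        mc=cv2.minEnclosingCircle(X[:,:2].astype(np.float32))
        N=np.hypot(W[...,0]-c[0],W[...,1]-c[1])<.03; top=N&(W[...,2]>.03)
        print(nm,"lid",c,"z",zd,"circ",circ(X),mc,"knob",W[top].mean(0) if top.any() else None,W[top][:,2].max() if top.any() else None,top.sum())
    N=np.hypot(W[...,0]-.46,W[...,1]-.19)<.06
    rim=N&(W[...,2]>.044)&(W[...,2]<.056); P=W[rim]; print(nm,"pot",len(P),circ(P),np.median(P[:,2]), cv2.minEnclosingCircle(P[:,:2].astype(np.float32)))
```

```text
top lid (0.545, 0.355) z 0.011317473143952927 circ (array([0.54367181, 0.35590227]), np.float64(0.03374305521604082)) ((0.5439589023590088, 0.35588616132736206), 0.03516409918665886) knob [0.54471249 0.3544751  0.03972101] 0.0428053013254186 35
top lid (0.432, 0.37) z 0.008574276438309658 circ (array([0.42670429, 0.36789844]), np.float64(0.02593993113335551)) ((0.42688047885894775, 0.36787062883377075), 0.02742644026875496) knob [0.42810232 0.36795039 0.03261863] 0.036885490791509046 17
top pot 104 (array([0.46128816, 0.18594579]), np.float64(0.0331112204829373)) 0.049591017081976 ((0.46154388785362244, 0.18622379004955292), 0.03506041690707207)
scene lid (0.545, 0.355) z 0.011878446535686926 circ (array([0.54403648, 0.35876112]), np.float64(0.03369418689349965)) ((0.5436724424362183, 0.3587212562561035), 0.035271067172288895) knob [0.54638201 0.359519   0.03994763] 0.04670464879525693 26
scene lid (0.432, 0.37) z 0.009398865951696811 circ (array([0.42755662, 0.37147467]), np.float64(0.02584421168684327)) ((0.42741498351097107, 0.3715896010398865), 0.027607714757323265) knob [0.42676897 0.37191005 0.03249668] 0.03403036590288111 9
scene pot 66 (array([0.46086316, 0.18982218]), np.float64(0.033266454581326925)) 0.04873003899781814 ((0.459678590297699, 0.19011881947517395), 0.03637070208787918)
```

View pics/lids.png

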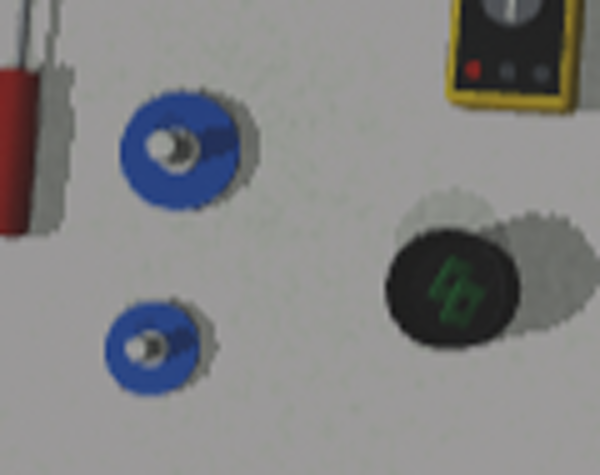

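The larger lid, (126,195) in the top view, measures 72 mm across and its disc top is at z 11 mm, so it is the lid meant. The other is about 55 mm across. Next I measure the hood, pull and marker while the view is clear.

Run:
```python
from h import *
p=np.load("top.npy",allow_pickle=True).item(); q=np.load("scene.npy",allow_pickle=True).item()
for nm,pic in(("top",p),("scene",q)):
    W=cloud(pic); f=pic["frame"].astype(int); ok=pic["depth"]>0
    X,Y,Z=W[...,0],W[...,1],W[...,2]
    m=ok&(Z>.126)&(Z<.142)&(X>.45)&(X<.78)&(Y>-.36)&(Y<-.03)
    m2=cv2.morphologyEx(m.astype(np.uint8),cv2.MORPH_OPEN,np.ones((5,5)))>0
    r=cv2.minAreaRect(W[m2][:,:2].astype(np.float32)); print(nm,"hoodtop",r,np.median(Z[m2]))
    b=ok&(Z>.085)&(Z<.125)&(X>.43)&(X<.56)&(Y>-.3)&(Y<-.1)&(f.max(-1)<60)
    if b.any(): print(" pull",b.sum(),W[b].min(0),W[b].max(0),W[b].mean(0), cv2.minAreaRect(W[b][:,:2].astype(np.float32)))
    rd=ok&(f[...,0]>f[...,1]+60)&(f[...,0]>f[...,2]+60)&(X>.5)&(X<.8)&(Y>-.11)&(Y<.0)&(abs(f[...,1]-f[...,2])<30)
    vv,uu=np.nonzero(rd); 
    for a,b_,P,c in zip(uu,vv,W[rd],f[rd]): print("  red",a,b_,P.round(3),c)
save(p,"qtop.png",(250,110,300,200),6)
save(q,"qscene.png",(205,160,255,230),8)
a=cv2.imread("pics/qtop.png");b=cv2.imread("pics/qscene.png");h=540
cv2.imwrite("pics/quad.png",np.hstack([cv2.resize(a,(300,h)),cv2.resize(b,(400,h))]))
```

```text
top hoodtop ((0.629020631313324, -0.1985573023557663), (0.22282429039478302, 0.240214541554451), 3.1024770736694336) 0.13374947150175842
 pull 253 [ 0.47035846 -0.2342122   0.10016056] [ 0.51784746 -0.17498669  0.12027806] [ 0.49523326 -0.20479777  0.10938503] ((0.49350711703300476, -0.20574021339416504), (0.04638075456023216, 0.05927973985671997), 2.963953971862793)
  red 266 151 [ 0.64  -0.061  0.156] [94 32 32]
  red 266 152 [ 0.637 -0.061  0.157] [98 33 31]
  red 266 153 [ 0.634 -0.06   0.162] [104  33  31]
  red 267 153 [ 0.633 -0.063  0.163] [95 34 33]
  red 266 154 [ 0.631 -0.06   0.162] [105  33  31]
  red 267 154 [ 0.631 -0.063  0.162] [98 33 32]
  red 266 155 [ 0.627 -0.06   0.166] [105  33  31]
  red 267 155 [ 0.628 -0.063  0.165] [99 33 32]
  red 266 156 [ 0.625 -0.06   0.167] [107  33  31]
  red 267 156 [ 0.624 -0.063  0.168] [108  34  32]
  red 265 157 [ 0.622 -0.058  0.168] [97 33 31]
  red 266 157 [ 0.622 -0.06   0.165] [100  33  32]
  red 267 157 [ 0.622 -0.063  0.165] [103  34  32]
  red 265 158 [ 0.62  -0.058  0.165] [94 32 30]
  red 265 159 [ 0.617 -0.058  0.165] 
[... 1898 characters left out ...]
188 [ 0.632 -0.062  0.161] [96 26 25]
  red 231 188 [ 0.632 -0.058  0.164] [127  34  33]
  red 230 189 [ 0.633 -0.061  0.158] [109  37  34]
  red 231 189 [ 0.634 -0.057  0.161] [127  37  33]
  red 230 190 [ 0.638 -0.059  0.161] [118  35  31]
  red 231 190 [ 0.635 -0.057  0.156] [110  41  42]
  red 230 191 [ 0.64  -0.059  0.157] [115  36  30]
  red 229 192 [ 0.645 -0.06   0.157] [107  34  36]
  red 230 192 [ 0.643 -0.057  0.157] [114  34  31]
  red 229 193 [ 0.645 -0.061  0.151] [107  37  33]
  red 230 193 [ 0.645 -0.057  0.153] [126  28  29]
  red 229 194 [ 0.649 -0.059  0.153] [116  26  23]
  red 230 194 [ 0.648 -0.056  0.151] [112  30  29]
  red 230 195 [ 0.651 -0.055  0.151] [118  51  54]
```

View pics/quad.png

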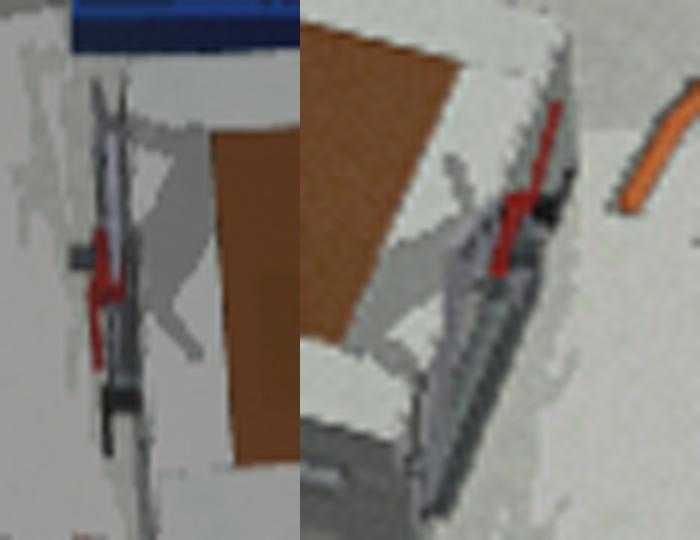

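move_arm(
  increments="0 0 40 0 0 0 0;0 20 20 0 0 0 0;0 40 0 0 0 0 0;0 40 0 0 0 0 0;0 40 0 0 0 0 0;0 40 0 0 0 0 0;0 40 0 0 0 0 0;0 40 0 0 0 0 0",
)

```text
time: 2.07
position: [0.2917, -0.3189, 0.2826]
tool_rot: [3.056, 0.725, 0.0]
ft_force: [0.9, -1.0, 0.6]
grip_width: 1.0
grip_force: 0.0
```

The red needle lies about 0.6 rad up the quadrant. The hinge is near (0.740,-0.192) with a yaw of about 3°, and the pull point is near (0.491,-0.205). These agree with the given 250 mm distance and the heights. Now to the lid.

move_arm(
  increments="20 36 0 0 0 -3 100;20 36 0 0 0 -3 100;20 36 0 0 0 -3 100;20 36 0 0 0 -3 100;20 36 0 0 0 -3 100;20 36 0 0 0 -3 100;20 36 0 0 0 -3 100;20 36 0 0 0 -3 100",
)

```text
time: 2.73
position: [0.4525, -0.0308, 0.2831]
tool_rot: [3.14, 0.069, 0.002]
ft_force: [1.8, -1.0, -0.3]
grip_width: 0.613
grip_force: 0.0
```

move_arm(
  increments="9 40 -8 0 0 0 100;9 40 -8 0 0 0 100;9 40 -8 0 0 0 100;9 40 -8 0 0 0 100;9 40 -8 0 0 0 100;9 40 -8 0 0 0 100;9 40 -8 0 0 0 100;9 40 -8 0 0 0 100",
)

```text
time: 3.4
position: [0.5244, 0.2879, 0.2183]
tool_rot: [3.141, 0.072, 0.0]
ft_force: [1.2, -1.0, 0.6]
grip_width: 0.605
grip_force: 0.0
```

move_arm(
  increments="10 30 -10 0 0 0 100;5 25 -20 0 0 0 100;5 13 -30 0 0 0 100;0 0 -40 0 0 0 100;0 0 -30 0 0 0 100;0 0 0 0 0 0 100;0 0 0 0 0 0 100;0 0 0 0 0 0 100",
)

```text
time: 4.07
position: [0.5448, 0.3551, 0.0909]
tool_rot: [-3.139, -0.073, -0.003]
ft_force: [1.1, 0.5, 0.3]
grip_width: 0.607
grip_force: 0.0
```

move_arm(
  increments="-1 2 -20 0 0 0 100;0 0 -20 0 0 0 100;0 0 -16 0 0 0 100;0 0 -10 0 0 0 100;0 0 -6 0 0 0 100;0 0 -4 0 0 0 100;0 0 0 0 0 0 100;0 0 0 0 0 0 100",
)

```text
time: 4.73
position: [0.5431, 0.3568, 0.0135]
tool_rot: [-3.14, -0.074, -0.001]
ft_force: [-0.6, 0.3, -0.7]
grip_width: 0.609
grip_force: 0.0
```

move_arm(
  increments="0 0 0 0 0 0 150;0 0 0 0 0 0 190;0 0 0 0 0 0 210;0 0 0 0 0 0 230;0 0 0 0 0 0 255;0 0 0 0 0 0 255;0 0 0 0 0 0 255;0 0 0 0 0 0 255",
  grip_force=20,
)

```text
time: 5.4
position: [0.5428, 0.3565, 0.0128]
tool_rot: [3.141, 0.074, 0.0]
ft_force: [-0.4, -0.3, 0.1]
grip_width: 0.198
grip_force: 20.0
```

move_arm(
  increments="0 0 10 0 0 0 255;0 0 20 0 0 0 255;0 0 30 0 0 0 255;0 -10 30 0 0 0 255;-8 -20 10 0 0 0 255;-15 -30 0 0 0 0 255;-20 -36 0 0 0 0 255;-20 -36 0 0 0 0 255",
)

```text
time: 6.07
position: [0.4788, 0.2239, 0.1131]
tool_rot: [-3.14, -0.076, 0.0]
ft_force: [0.4, -1.2, -0.1]
grip_width: 0.196
grip_force: 20.0
```

move_arm(
  increments="-12 -22 0 0 0 0 255;-6 -11 0 0 0 0 255;-2 -4 0 0 0 0 255;0 0 0 0 0 0 255;0 0 0 0 0 0 255;0 0 0 0 0 0 255;0 0 0 0 0 0 255;0 0 0 0 0 0 255",
)

```text
time: 6.73
position: [0.4598, 0.1887, 0.1128]
tool_rot: [-3.139, -0.076, 0.0]
ft_force: [-0.7, -0.1, -1.2]
grip_width: 0.202
grip_force: 20.0
```

```bash
cat > lid.py <<'E'
from h import *
s=ctrl.get_state(); tcp=s["position"]; print(s["time"],tcp.round(4),s["tool_rot"].round(3),s["joint_positions"].round(2))
for nm in("top","scene"):
    pic=cam(nm); np.save(nm+"1.npy",pic,allow_pickle=True)
    W=cloud(pic); f=pic["frame"].astype(int); zd=tcp[2]-.002
    blue=(f[...,2]>f[...,0]+40)&(pic["depth"]>0)&(np.hypot(W[...,0]-tcp[0],W[...,1]-tcp[1])<.06)&(W[...,2]>zd-.03)
    P=W[blue]; zd=np.median(P[:,2])
    cc=max(cv2.findContours(blue.astype(np.uint8),0,1)[0],key=cv2.contourArea)[:,0]
    hull=cv2.convexHull(cc)[:,0]
    cr=np.c_[(hull[:,0]-pic["cx"])/pic["fx"],(hull[:,1]-pic["cy"])/pic["fy"],np.ones(len(hull))]@rot(pic).T
    o=np.array(pic["position"]); X=o+cr*((zd-o[2])/cr[:,2])[:,None]
    A=np.c_[2*X[:,:2],np.ones(len(X))]; q=np.linalg.lstsq(A,(X[:,:2]**2).sum(1),rcond=None)[0]
    print(nm,"z",zd,"circ",q[:2],np.sqrt(q[2]+q[:2]@q[:2]),"enc",cv2.minEnclosingCircle(X[:,:2].astype(np.float32)))
    n=np.linalg.lstsq(np.c_[P[:,:2]-P[:,:2].mean(0),np.ones(len(P))],P[:,2],rcond=None)[0]; print(" slope",n.round(3),len(P))
    rim=(np.hypot(W[...,0]-.461,W[...,1]-.188)<.045)&(W[...,2]>.044)&(W[...,2]<.056)&(f.max(-1)<80); print(" rim px",rim.sum())
    if rim.sum()>15:
        P=W[rim];A=np.c_[2*P[:,:2],np.ones(len(P))]; q=np.linalg.lstsq(A,(P[:,:2]**2).sum(1),rcond=None)[0];print(" rim",q[:2])
    save(pic,nm+"_held.png",(150,150,270,250) if nm=="top" else (250,130,370,230),4)
a=cv2.imread("pics/top_held.png");b=cv2.imread("pics/scene_held.png");cv2.imwrite("pics/held.png",cv2.resize(np.hstack([a,b]),(800,333)))
E
python3 lid.py
```

```text
6.7333 [0.4598 0.1887 0.1128] [-3.139 -0.076  0.   ] [ 0.54  0.2  -1.06  1.93  0.2   1.12 -2.12]
top z 0.1112235520347385 circ [0.46350784 0.16667797] 0.016942080722663327 enc ((0.4639638066291809, 0.160251647233963), 0.01886375993490219)
 slope [ 0.053 -3.301  0.114] 40
 rim px 11
scene z 0.1117782073184097 circ [0.46384099 0.19089813] 0.03402631381869106 enc ((0.46269139647483826, 0.1906532645225525), 0.03551524877548218)
 slope [0.055 0.032 0.112] 156
 rim px 39
 rim [0.46253739 0.18967987]
```

View pics/held.png

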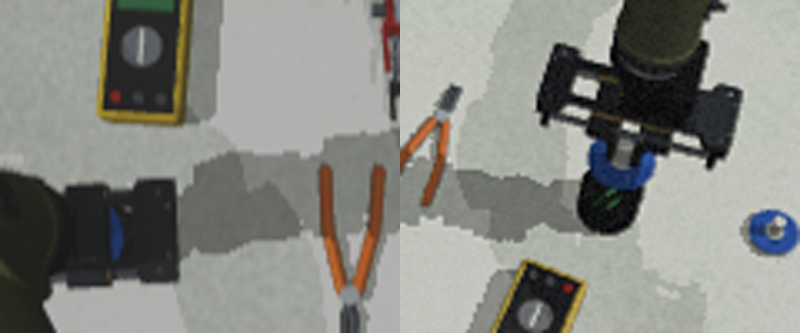

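move_arm(
  increments="-1 -1.5 -10 0 0 0 255;0 0 -8 0 0 0 255;0 0 -6 0 0 0 255;0 0 -5 0 0 0 255;0 0 -3 0 0 0 255;0 0 -3 0 0 0 255;0 0 0 0 0 0 255;0 0 0 0 0 0 255",
)

```text
time: 7.5
position: [0.4587, 0.186, 0.0777]
tool_rot: [-3.141, -0.074, 0.0]
ft_force: [0.0, 0.4, -0.8]
grip_width: 0.198
grip_force: 20.0
```

The lid is held level above the pot (scene crop, around (620,170)) and nearly centred. Lowering it gently with a small correction.

move_arm(
  increments="1 1 -4 0 0 0 255;0 0 -4 0 0 0 255;0 0 -3 0 0 0 255;0 0 -3 0 0 0 255;0 0 -2 0 0 0 255;0 0 -2 0 0 0 255;0 0 0 0 0 0 255;0 0 0 0 0 0 255",
)

```text
time: 8.17
position: [0.4597, 0.187, 0.0597]
tool_rot: [-3.141, -0.074, 0.0]
ft_force: [0.2, -0.0, -1.0]
grip_width: 0.2
grip_force: 20.0
```

move_arm(
  increments="0 0 -1 0 0 0 255;0 0 -1 0 0 0 255;0 0 -1 0 0 0 255;0 0 -0.5 0 0 0 255;0 0 -0.5 0 0 0 255;0 0 0 0 0 0 255;0 0 0 0 0 0 255;0 0 0 0 0 0 255",
)

```text
time: 8.83
position: [0.4598, 0.1869, 0.0558]
tool_rot: [3.141, 0.074, -0.0]
ft_force: [-1.0, 0.3, -0.3]
grip_width: 0.197
grip_force: 20.0
```

move_arm(
  increments="0 0 -0.5 0 0 0 255;0 0 -0.5 0 0 0 255;0 0 0 0 0 0 255;0 0 0 0 0 0 255;0 0 0 0 0 0 180;0 0 0 0 0 0 160;0 0 0 0 0 0 130;0 0 0 0 0 0 100",
)

```text
time: 9.5
position: [0.4597, 0.1869, 0.0546]
tool_rot: [-3.141, -0.074, 0.0]
ft_force: [0.5, 0.4, 0.2]
grip_width: 0.422
grip_force: 0.0
```

move_arm(
  increments="0 0 0 0 0 0 100;0 0 10 0 0 0 100;0 0 20 0 0 0 100;0 0 40 0 0 0 100;0 0 40 0 0 0 100;0 0 40 0 0 0 100;0 -40 20 0 0 0 100;0 -40 0 0 0 0 100",
)

```text
time: 10.17
position: [0.4623, 0.1133, 0.2291]
tool_rot: [-3.14, -0.087, -0.016]
ft_force: [1.4, -0.5, -0.4]
grip_width: 0.608
grip_force: 0.0
```

Run:
```python
from h import *
s=ctrl.get_state();print(s["time"],s["position"],s["joint_positions"].round(2))
pics=[cam("top"),cam("scene")]
for nm,pic in zip(("top","scene"),pics):
    W=cloud(pic); f=pic["frame"].astype(int)
    b=(f[...,2]>f[...,0]+40)&(pic["depth"]>0)&(np.hypot(W[...,0]-.461,W[...,1]-.188)<.06)
    P=W[b]
    if len(P)<20: print(nm,len(P)); continue
    n=np.linalg.lstsq(np.c_[P[:,:2]-P[:,:2].mean(0),np.ones(len(P))],P[:,2],rcond=None)[0]; print(nm,"slope",n.round(3),len(P),P.mean(0))
save(pics[0],"a.png",(150,190,230,260),5);save(pics[1],"b.png",(270,150,350,220),5)
cv2.imwrite("pics/seat.png",np.hstack([cv2.imread("pics/a.png"),cv2.imread("pics/b.png")]))
```

```text
10.1667 [0.46229827 0.11334098 0.22909766] [ 0.77 -0.05 -1.02  1.83 -0.05  1.33 -1.75]
top 0
scene slope [-0.015  0.004  0.055] 213 [0.46431993 0.18964751 0.05450965]
```

View pics/seat.png

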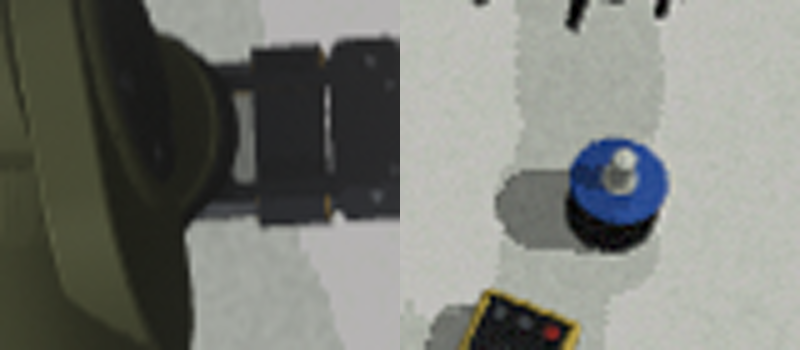

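The scene crop shows the blue lid sitting level on the pot at (618,180). Its disc top is at 54–55 mm with a slope of 0.015 or less, as it should be when fully down. Now to the hood's pull.

move_arm(
  increments="0 -40 0 0 0 0 80;2 -40 0 0 0 0 80;4 -40 0 0 0 0 80;4 -40 0 0 0 0 80;4 -40 0 0 0 0 80;4 -40 0 0 0 0 80;4 -40 0 0 0 0 80;2 -30 0 0 0 0 80",
)

```text
time: 10.93
position: [0.4833, -0.2041, 0.2235]
tool_rot: [3.14, 0.069, -0.0]
ft_force: [0.4, -0.2, -0.4]
grip_width: 0.688
grip_force: 0.0
```

move_arm(
  increments="0 0 0 0 0 0 80;0 0 0 0 0 0 80;0 0 0 0 0 0 80;0 0 0 0 0 0 80;0 0 0 0 0 0 80;0 0 0 0 0 0 80;0 0 0 0 0 0 80;0 0 0 0 0 0 80",
)

```text
time: 11.6
position: [0.4838, -0.1999, 0.2235]
tool_rot: [3.14, 0.075, 0.0]
ft_force: [0.1, -0.6, -0.1]
grip_width: 0.685
grip_force: 0.0
```

```bash
python3 -c "
from h import *
s=ctrl.get_state();print(s['position'],s['joint_positions'].round(2),np.degrees(2*np.arctan2(s['tool_rot'][1],s['tool_rot'][0])),R.from_rotvec(s['tool_rot']).as_matrix().round(3))"
```

```text
[ 0.48380165 -0.19987416  0.22352062] [ 1.02  0.09 -0.71  1.74  0.06  1.33 -1.23] 2.7403184418212327 [[ 0.999  0.048  0.   ]
 [ 0.048 -0.999 -0.   ]
 [ 0.     0.    -1.   ]]
```

move_arm(
  increments="1 -4.5 -25 0 0 0 80;0 0 -30 0 0 0 80;0 0 -30 0 0 0 80;0 0 -20 0 0 0 80;0 0 -15 0 0 0 80;0 0 -10 0 0 0 80;0 0 -10 0 0 0 80;0 0 0 0 0 0 80",
)

```text
time: 12.27
position: [0.4838, -0.2044, 0.0819]
tool_rot: [-3.139, -0.074, 0.003]
ft_force: [-0.6, 0.6, -0.5]
grip_width: 0.688
grip_force: 0.0
```

move_arm(
  increments="0 0 0 0 0 0 100;0 0 0 0 0 0 120;0 0 0 0 0 0 135;0 0 0 0 0 0 150;0 0 0 0 0 0 170;0 0 0 0 0 0 190;0 0 0 0 0 0 200;0 0 0 0 0 0 200",
  grip_force=35,
)

```text
time: 12.93
position: [0.4852, -0.2056, 0.0839]
tool_rot: [3.139, 0.074, 0.002]
ft_force: [0.4, -2.4, 2.3]
grip_width: 0.408
grip_force: 35.0
```

Run:
```python
from h import *
s=ctrl.get_state();p=s["position"]
print(p,s['joint_positions'].round(2),s["torque"])
u=np.array([np.cos(np.radians(3)),np.sin(np.radians(3)),0]); h=np.array([.740,-.191,.087]); y=np.cross([0,0,1],u)
for d in(.1,.2,.3,.4,.5,.6,.65):
    print(d,(1000*(R.from_rotvec(y*d).apply(p-h)+h-p)).round(1))
print(y)
```

```text
[ 0.48516675 -0.20564472  0.08389365] [ 0.98  0.24 -0.69  1.9   0.18  1.06 -1.31] [-0.45000941 -0.13989301  0.1388639 ]
0.1 [ 1.   0.1 25.5]
0.2 [ 4.5  0.2 50.8]
0.3 [10.5  0.5 75.6]
0.4 [18.9  1.  99.6]
0.5 [ 29.7   1.6 122.8]
0.6 [ 42.8   2.2 144.7]
0.65 [ 50.1   2.6 155.1]
[-0.05233596  0.99862953  0.        ]
```

Gripping the tab: the opening is 35.5 mm against the given 36. Now I lift along the hinge arc.

move_arm(
  increments="0.1 0 6.4 -0.07 1.43 0 200;0.2 0 6.4 -0.07 1.43 0 200;0.3 0 6.4 -0.07 1.43 0 200;0.4 0.1 6.3 -0.07 1.43 0 200;0.7 0 6.3 -0.07 1.43 0 200;0.8 0.1 6.3 -0.07 1.43 0 200;1 0 6.3 -0.07 1.43 0 200;1 0 6.3 -0.07 1.43 0 200",
)

```text
time: 13.6
position: [0.4892, -0.2054, 0.1333]
tool_rot: [3.119, 0.073, -0.315]
ft_force: [2.5, -2.4, -6.2]
grip_width: 0.407
grip_force: 35.0
```

move_arm(
  increments="1.2 0.1 6.2 -0.07 1.43 0 200;1.4 0 6.2 -0.07 1.43 0 200;1.6 0.1 6.2 -0.07 1.43 0 200;1.8 0.1 6.2 -0.07 1.43 0 200;1.9 0.1 6.1 -0.07 1.43 0 200;2 0.1 6 -0.07 1.43 0 200;2.2 0.1 6 -0.07 1.43 0 200;2.3 0.2 5.9 -0.07 1.43 0 200",
)

```text
time: 14.27
position: [0.503, -0.2046, 0.1817]
tool_rot: [3.067, 0.072, -0.626]
ft_force: [-0.9, -2.4, -5.5]
grip_width: 0.411
grip_force: 35.0
```

```bash
cat > hood.py <<'E'
from h import *
import sys
s=ctrl.get_state();p=s["position"]
print(s["time"],p.round(4),s['joint_positions'].round(2),s["ft_force"].round(1),s["torque"].round(2))
Rm=R.from_rotvec(s["tool_rot"]).as_matrix(); print("tool tilt",np.arctan2(-Rm[:2,2]@[.9986,.0523],-Rm[2,2]))
u=np.array([np.cos(np.radians(3)),np.sin(np.radians(3)),0]); yv=np.cross([0,0,1],u); h=np.array([.740,-.191,.087])
g=p-.019*Rm[:,2]-h; print("angle from grasp pt",np.arctan2(g[2],-(g@u))-np.arctan2(.015,.255))
tag=sys.argv[1]
for nm in("top","scene"):
    pic=cam(nm); np.save(nm+"h.npy",pic,allow_pickle=True)
    W=cloud(pic); f=pic["frame"].astype(int); ok=pic["depth"]>0
    D=W-h; a=-(D@u); b=D@yv; c=D[...,2]
    # hood top plane: points on the body
    m=ok&(abs(b)<.115)&(a>.02)&(a<.21)&(c>.03)&(f.max(-1)>60)
    m=cv2.erode(m.astype(np.uint8),np.ones((3,3)))>0
    A,C=a[m],c[m]
    for k in range(6):
        q=np.polyfit(A,C,1); r=C-np.polyval(q,A); kk=abs(r)<max(.004,2*r.std()/1.5) ; A,C=A[kk],C[kk]
    print(nm,"hood angle",np.arctan(q[0]),"offset",q[1]*np.cos(np.arctan(q[0])),len(A))
    rd=ok&(f[...,0]>f[...,1]+60)&(f[...,0]>f[...,2]+60)&(abs(f[...,1]-f[...,2])<25)&(b>.12)&(b<.16)&(c>.03)&(a>.05)&(a<.2)
    for lo,hi in((.07,.12),(.12,.15),(.15,.19)):
        rr=np.hypot(a,c); k=rd&(rr>lo)&(rr<hi); 
        if k.any(): print("  red r",lo,hi,k.sum(),np.median(np.arctan2(c,a)[k]),"b",np.median(b[k]))
    bl=ok&(f.max(-1)<60)&(b>.118)&(b<.16)&(a>.08)&(a<.19)&(c>.0)&(np.hypot(a,c)>.12)&(np.hypot(a,c)<.175)
    if bl.any(): print("  black",bl.sum(),"ang",np.percentile(np.arctan2(c,a)[bl],[5,50,95]).round(3),"r",np.percentile(np.hypot(a,c)[bl],[5,50,95]).round(3),"b",np.median(b[bl]).round(3))
    save(pic,nm+tag+".png",(245,100,305,190) if nm=="top" else (205,145,265,235),6)
cv2.imwrite("pics/h%s.png"%tag,np.hstack([cv2.imread("pics/%s%s.png"%(n,tag)) for n in("top","scene")]))
E
python3 hood.py 1
```

```text
14.2667 [ 0.503  -0.2046  0.1817] [ 0.73  0.49 -0.65  1.45  0.34  1.7  -1.47] [-0.9 -2.4 -5.5] [-0.62 -0.97  0.44]
tool tilt 0.40294758231596556
angle from grasp pt 0.39521669659206893
top hood angle 1.2684457708226398 offset -0.013994031238075074 1339
  red r 0.07 0.12 4 0.6484988578713163 b 0.1350841587201756
  red r 0.12 0.15 19 0.6271034789708265 b 0.13654172191163708
  red r 0.15 0.19 10 0.5982931823092879 b 0.1398203411688343
  black 39 ang [0.385 0.425 0.452] r [0.147 0.153 0.17 ] b 0.13
scene hood angle 0.39723030791398084 offset 0.04537804875412574 2934
  red r 0.07 0.12 10 0.6473130119785073 b 0.13721885991880434
  red r 0.12 0.15 16 0.6228796042700211 b 0.1391367570510644
  red r 0.15 0.19 10 0.5967412194412669 b 0.14288494834335153
  black 11 ang [0.422 0.434 0.456] r [0.146 0.151 0.154] b 0.126
```

View pics/h1.png

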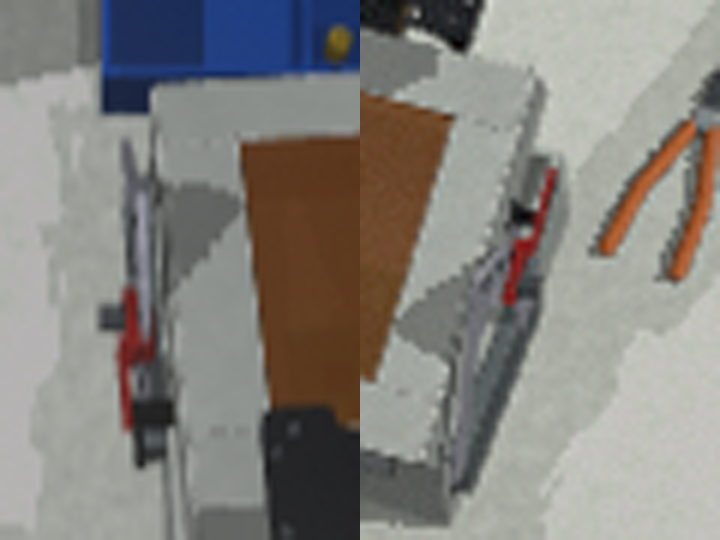

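The hood is open about 0.40 rad. In the top crop the black pointer is at (150,412), and the red needle at (127,390) is still ahead of it. I'll refine the needle and pointer lines from this data.

```bash
cat > ln.py <<'E'
from h import *
u=np.array([np.cos(np.radians(3)),np.sin(np.radians(3)),0]); yv=np.cross([0,0,1],u); h=np.array([.740,-.191,.087])
for fn in("top.npy","toph.npy","scene.npy","sceneh.npy"):
    pic=np.load(fn,allow_pickle=True).item(); W=cloud(pic); f=pic["frame"].astype(int); D=W-h; a=-(D@u); b=D@yv; c=D[...,2]; ok=pic["depth"]>0
    rd=ok&(f[...,0]>1.8*f[...,1])&(f[...,0]>1.8*f[...,2])&(f[...,0]>70)&(b>.12)&(b<.16)&(c>.03)&(a>.05)&(a<.2)
    bl=ok&(f.max(-1)<50)&(b>.118)&(b<.16)&(a>.08)&(a<.2)&(c>.0)
    for n,m in(("red",rd),("blk",bl)):
        o=np.argsort(np.hypot(a,c)[m]); v,uu=np.nonzero(m)
        print(fn,n,m.sum())
        print([(int(uu[i]),int(v[i]),int(1e3*np.hypot(a,c)[m][i]),round(float(np.arctan2(c,a)[m][i]),2),int(1e3*b[m][i])) for i in o if np.hypot(a,c)[m][i]>.11])
E
python3 ln.py
```

```text
top.npy red 53
[(266, 149, 110, 0.66, 135), (267, 150, 111, 0.64, 132), (266, 150, 112, 0.65, 135), (266, 151, 115, 0.64, 135), (267, 151, 118, 0.66, 132), (266, 152, 118, 0.63, 135), (267, 152, 121, 0.65, 133), (266, 153, 124, 0.65, 135), (267, 153, 125, 0.65, 133), (266, 154, 126, 0.63, 136), (267, 154, 126, 0.63, 133), (267, 155, 130, 0.63, 133), (266, 155, 132, 0.64, 136), (265, 156, 132, 0.62, 139), (270, 158, 133, 0.57, 126), (266, 156, 134, 0.63, 136), (270, 156, 134, 0.63, 126), (267, 156, 135, 0.64, 134), (269, 158, 135, 0.58, 128), (267, 159, 135, 0.56, 134), (270, 157, 135, 0.61, 126), (267, 157, 135, 0.61, 134), (268, 157, 135, 0.61, 131), (266, 157, 135, 0.62, 136), (268, 158, 135, 0.59, 131), (270, 159, 135, 0.56, 126), (269, 157, 136, 0.62, 129), (268, 156, 136, 0.64, 131), (269, 159, 137, 0.57, 129), (268, 159, 137, 0.57, 131), (265, 157, 137, 0.63, 139), (265, 158, 137, 0.6, 139), (267, 158, 137, 0.6, 134), (266, 160, 138, 0.56, 136), (266, 158, 139, 0.61, 136), (266, 159, 139, 0.59, 136), (265, 159, 139, 0.59, 139), (265, 160, 143, 0.6, 139), (265, 161, 147, 0.6, 14
[... 5241 characters left out ...]
37, 0.61, 141), (234, 185, 138, 0.6, 144), (234, 184, 141, 0.59, 143), (234, 183, 144, 0.59, 142), (234, 182, 147, 0.6, 141), (234, 181, 150, 0.58, 140), (235, 181, 151, 0.6, 144), (235, 180, 154, 0.59, 143), (235, 179, 158, 0.61, 143), (235, 178, 161, 0.6, 141), (235, 177, 164, 0.6, 140), (236, 177, 165, 0.6, 144), (236, 176, 168, 0.58, 142), (236, 175, 171, 0.61, 143), (236, 174, 175, 0.61, 142)]
sceneh.npy blk 10
[(231, 193, 111, 0.66, 142), (230, 181, 147, 0.44, 122), (231, 181, 148, 0.45, 126), (232, 181, 149, 0.43, 128), (233, 181, 149, 0.43, 132), (230, 180, 150, 0.42, 121), (231, 180, 151, 0.42, 124), (232, 180, 152, 0.42, 127), (233, 180, 153, 0.45, 132), (231, 179, 154, 0.43, 124)]
```

Between r 145 and 178 mm the needle's apparent angle is steady at 0.600 in both cameras. The pointer's thin tip reads 0.407 with the hood at about 0.395. About 0.19 rad remains, so I'll go 0.175 and look again.

move_arm(
  increments="2.5 0.1 5.9 -0.07 1.43 0 200;2.6 0.1 5.8 -0.07 1.43 0 200;2.8 0.2 5.8 -0.07 1.43 0 200;2.9 0.2 5.7 -0.07 1.43 0 200;3.1 0.2 5.6 -0.07 1.43 0 200;3.2 0.2 5.5 -0.07 1.43 0 200;3.3 0.2 5.5 -0.07 1.43 0 200;0 0 0 0 0 0 200",
)

```text
time: 15.03
position: [0.5233, -0.2035, 0.222]
tool_rot: [2.996, 0.069, -0.892]
ft_force: [-5.6, -2.8, -2.0]
grip_width: 0.406
grip_force: 35.0
```

```bash
python3 hood.py 2
cat > cmp.py <<'E'
from h import *
u=np.array([np.cos(np.radians(3)),np.sin(np.radians(3)),0]); yv=np.cross([0,0,1],u); h=np.array([.740,-.191,.087])
for cn in("top","scene"):
  S={"red":[],"blk":[]}
  for k in range(6):
    pic=cam(cn); W=cloud(pic); f=pic["frame"].astype(int); D=W-h; a=-(D@u); b=D@yv; c=D[...,2]; ok=pic["depth"]>0; r=np.hypot(a,c); t=np.arctan2(c,a)
    rd=ok&(f[...,0]>1.8*f[...,1])&(f[...,0]>1.8*f[...,2])&(f[...,0]>70)&(b>.12)&(b<.16)&(r>.145)&(r<.176)&(t>.4)
    bl=ok&(f.max(-1)<70)&(b>.124)&(b<.14)&(r>.1575)&(r<.173)&(t>.4)&(t<.75)
    S["red"]+=list(t[rd]);S["blk"]+=list(t[bl])
    if k==0: v,x=np.nonzero(bl); print([(int(i),int(j),int(1e3*r[j,i]),round(float(t[j,i]),2),int(1e3*b[j,i]),int(f[j,i].max())) for i,j in zip(x,v)])
  for n in S: print(cn,n,len(S[n]),np.median(S[n]),np.mean(S[n]),np.std(S[n]))
E
python3 cmp.py
```

```text
15.0333 [ 0.5233 -0.2035  0.222 ] [ 0.6   0.64 -0.61  1.21  0.4   1.97 -1.5 ] [-5.6 -2.8 -2. ] [-0.76 -0.15  0.64]
tool tilt 0.5786949443299186
angle from grasp pt 0.5719499606297189
top hood angle 0.1815595703519522 offset 0.4730911949393206 3512
  red r 0.07 0.12 5 0.6484819862397049 b 0.13516586867531696
  red r 0.12 0.15 19 0.6232808607588325 b 0.13625066480684628
  red r 0.15 0.19 12 0.5965726317797994 b 0.13982573061502915
  black 42 ang [0.56  0.596 0.619] r [0.147 0.153 0.166] b 0.13
scene hood angle 0.5679834472492682 offset 0.04530650350683789 2135
  red r 0.07 0.12 10 0.6393234812492159 b 0.13651218107991647
  red r 0.12 0.15 16 0.6211069320619362 b 0.13905530034226982
  red r 0.15 0.19 8 0.6018842784413989 b 0.14217144045186497
  black 23 ang [0.567 0.601 0.627] r [0.146 0.152 0.17 ] b 0.135
[(267, 165, 158, 0.57, 135, 49), (268, 165, 160, 0.58, 133, 38), (267, 166, 164, 0.59, 136, 56), (268, 166, 162, 0.58, 133, 38), (268, 167, 167, 0.59, 133, 38), (268, 168, 169, 0.58, 133, 38)]
top red 69 0.6011431768753804 0.6008665818751744 0.007885343108138041
top blk 42 0.5783305622338015 0.5787124586253359 0.009256673941037083
[(234, 175, 170, 0.6, 136, 51), (235, 175, 170, 0.58, 138, 58), (234, 176, 166, 0.57, 136, 40), (234, 177, 163, 0.59, 137, 45), (234, 178, 160, 0.59, 138, 43)]
scene red 78 0.598115951674974 0.5946881741940332 0.019570266248625533
scene blk 30 0.5765574858877907 0.5784968745981003 0.011463613822173124
```

View pics/h2.png

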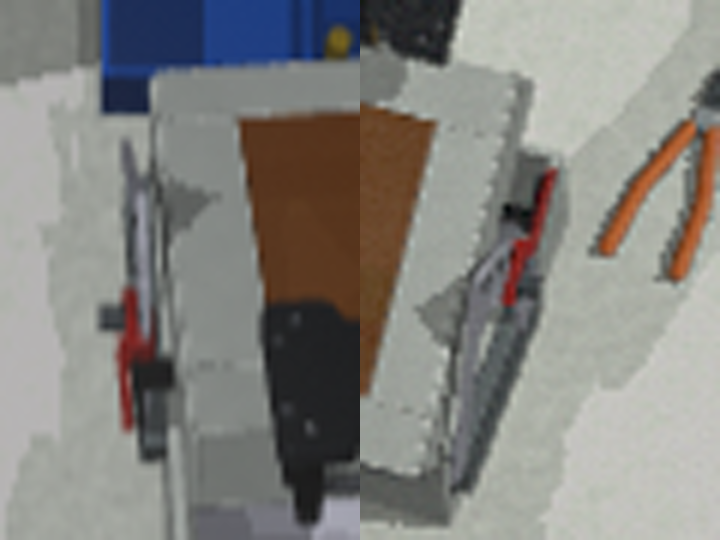

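The pointer tip (top crop (150,430)) now lies just short of the needle (127,400). The apparent gap is 0.022 rad in the top view and 0.019 in the scene view. One fine step remains.

move_arm(
  increments="1.3 0.1 2.4 -0.03 0.6 0 200;1.2 0.1 2.4 -0.03 0.6 0 200;0 0 0 0 0 0 200;0 0 0 0 0 0 200;0 0 0 0 0 0 200;0 0 0 0 0 0 200;0 0 0 0 0 0 200;0 0 0 0 0 0 200",
)

```text
time: 16.4
position: [0.5268, -0.2032, 0.2272]
tool_rot: [2.987, 0.069, -0.917]
ft_force: [-1.2, -4.5, -5.1]
grip_width: 0.413
grip_force: 35.0
```

```bash
python3 hood.py 3|egrep -v red; python3 cmp.py|grep -v "^\["
```

```text
16.4 [ 0.5268 -0.2032  0.2272] [ 0.58  0.65 -0.6   1.19  0.4   2.   -1.49] [-1.2 -4.5 -5.1] [-1.05 -0.98  0.91]
tool tilt 0.5958578291034671
angle from grasp pt 0.5965390825807422
top hood angle 0.16781868809034448 offset 0.47787255133603707 3398
  black 40 ang [0.589 0.625 0.643] r [0.146 0.153 0.17 ] b 0.13
scene hood angle 0.5934879902287264 offset 0.04542486134056969 2048
  black 24 ang [0.589 0.63  0.65 ] r [0.146 0.152 0.17 ] b 0.134
top red 69 0.6004404168208021 0.6006807674587317 0.006808131331002183
top blk 42 0.6031881754980546 0.6024536188915819 0.009485022475682026
scene red 72 0.5938657045264466 0.5935599316302371 0.015885902377954352
scene blk 30 0.600280656841282 0.6011792060046144 0.011221413698649919
```

Pointer and needle now agree to within 0.002–0.006 rad, very slightly past. I'll ease back a touch, then check everything once before handing in.

move_arm(
  increments="-0.4 0 -0.7 0 -0.2 0 200;0 0 0 0 0 0 200;0 0 0 0 0 0 200;0 0 0 0 0 0 200;0 0 0 0 0 0 200;0 0 0 0 0 0 200;0 0 0 0 0 0 200;0 0 0 0 0 0 200",
)

```text
time: 17.77
position: [0.5263, -0.2033, 0.2265]
tool_rot: [2.989, 0.069, -0.912]
ft_force: [-2.4, -6.2, -6.0]
grip_width: 0.411
grip_force: 35.0
```

```bash
python3 cmp.py|grep -v "^\["
python3 - <<'E'
from h import *
p=cam("scene"); save(p,"final.png",s=1.5)
W=cloud(p); f=p["frame"].astype(int); b=(f[...,2]>f[...,0]+40)&(np.hypot(W[...,0]-.461,W[...,1]-.188)<.05); print("lid z",np.median(W[b][:,2]),b.sum())
E
```

```text
top red 70 0.6015290696780404 0.6010728832333605 0.006844511215114437
top blk 40 0.6028619632079996 0.6017509598063556 0.008519422244107136
scene red 77 0.5937104028035763 0.5947133143286929 0.014765461600695319
scene blk 26 0.597230090637352 0.5945685384026589 0.01498267107208775
lid z 0.05489836338550513 219
```

View pics/final.png

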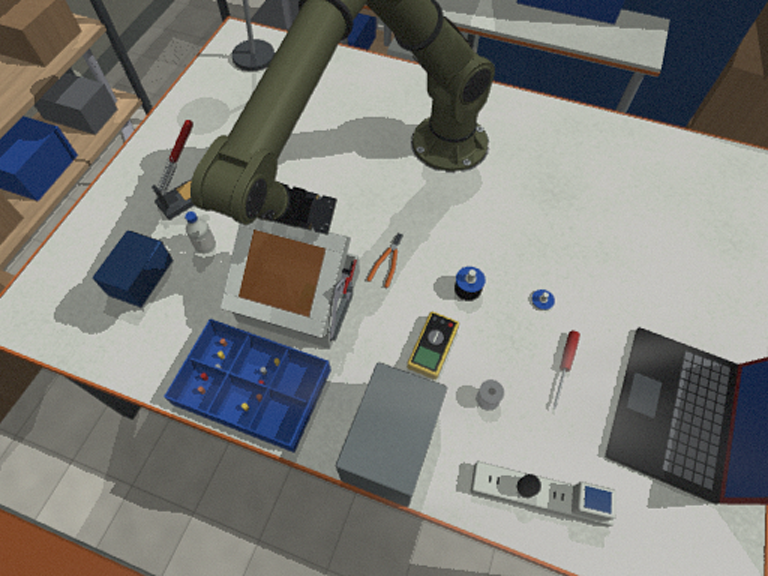

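The picture shows the lid seated on the pot at (470,277), the hood held open with the pointer at the red needle (348,275), and the other things where they were. Handing in.

```bash
python3 -c "
from bench import ctrl
print(ctrl.close_job())"
```

```text
the job is handed in; nothing more can be done
None
```

The blue lid sits level and fully down on the black pot, and the arm is holding the hood at the red marker, with pointer and needle within about 0.004 rad of each other in both cameras; I handed the job in like that, at about 18 s.

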